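# Set the cement station's air valve

### The job

Set up the sole cement station: turn the cement can where it stands on the reader's plate so that the side with the paper label strip squarely faces the reader block, and let go of it. Then use the upright handle on the air valve's wheel to close the valve fully to its stop (clockwise seen from above) and back it off exactly two full turns. Finish while still gripping the handle, keeping the wheel still at that setting (it is going to be locked there); the can must stay as you set it, and leave the eyelet tin, heel cap and shoe stretcher alone.

Things in the scene. Friction and masses are not known exactly. Their poses are not given: they have to be found in the camera images.
- reader: fixed code reader station: aluminium stand plate 190 x 84 mm, 6 mm thick, with a grey reader block (44 x 66 mm, top 78 mm above the counter) on one end. Origin on the counter under the can's standing spot; +x points horizontally from the spot to the block, whose glass-windowed face stands 83 mm from the origin; z up. The plate reaches from x = -50 to 140 mm
- reader_window (a point): centre of the reader's glass window, on the block's face towards the can, 82 mm along the reader's +x and 50 mm above the counter
- can: loose closed dark lacquered metal can of sole cement, 56 mm diameter, 95 mm tall, 0.2 to 0.4 kg, standing upright on the reader's plate (its foot 6 mm above the counter). Origin at the centre of its underside, z up. A white paper label strip, 22 mm wide with black bars, runs down its side at its own +x and folds over onto the lid on the same side. It faces the reader when its +x points to the window
- can_mark (a point): point on the label strip, on the can's side 28 mm from its axis along its +x, 55 mm above its foot
- valve: fixed brass air valve on a 100 mm square steel foot, with pipe stubs along its x axis to 66 mm either side. Origin on the counter on the wheel's axis, which is vertical. Its dark steel spoked wheel, 128 mm over the rim (bar 12 mm thick), has its middle 92 mm above the counter; the hub's nut reaches 106 mm
- wheel (a joint): angle of the valve wheel in rad: 0 is closed against the stop, growing counter-clockwise seen from above as the valve opens (12.57 = two full turns open, 21 fully open). At 0 the handle lies on the valve's own +x side; the handle's direction about the axis is valve yaw + this angle. It turns with about 0.12 N m of friction and stays where it is left
- handle: round turned-wood upright handle on the wheel, 20 mm diameter, 52 mm tall, standing 50 mm from the wheel's axis; its foot (origin) is 100 mm and its top 152 mm above the counter. It spins freely about its own vertical axis, so it can be gripped from above and led round in circles without turning the gripper
- handle_mid (a point): point on the handle's axis 30 mm above its foot (130 mm above the counter), a good height to grip
- tin: bystander: closed round tin of eyelets with a brass screw-top lid, 71 mm diameter, 38 mm tall, origin under its centre
- heel_cap: bystander: cream plastic heel cap, D-shaped, 69 x 58 mm, 10 mm thick, origin on its underside
- stretcher: bystander: worn wooden shoe stretcher lying along its x, about 235 x 58 mm, 44 mm tall, origin on its underside near the middle
Mind the look-alikes: they are no part of the job. What is shaped like the can but blue, green or pink is not meant.

How it is judged:
On the way, in this order (a step that is already met when the one before it is completed fails the run):
1. the can's label strip faces the reader (within about 17 degrees), the can standing on its spot, let go (x of reader_window in the frame of can above 0.05 m and y of reader_window in the frame of can between -0.024 and 0.024 m and horizontal distance between can and reader below 0.02 m and height (world z) of can below 0.009 m and angle between can's own z axis and vertical below 0.05 rad and linear speed of can below 0.02 m/s and contact force between the fingers and can below 0.1 N), for 0.2 s.
2. the valve is closed against its stop (within 0.08 rad) (value of joint wheel below 0.08 rad), for 0.1 s.
At the end, for the whole second after the job is handed in: wheel still at two turns open (12.57 rad, within 0.25), handle gripped by the fingers (over 3 N, grasp point within 35 mm of handle_mid); can untouched, upright, within 20 mm of its spot, the strip facing the reader within about 17 degrees (value of joint wheel between 12.316 and 12.816 rad and velocity of joint wheel between -0.05 and 0.05 rad/s and contact force between the fingers and handle above 3 N and distance between the grasp point and handle_mid below 0.035 m and x of reader_window in the frame of can above 0.05 m and y of reader_window in the frame of can between -0.024 and 0.024 m and horizontal distance between can and reader below 0.02 m and height (world z) of can below 0.009 m and angle between can's own z axis and vertical below 0.05 rad and contact force between the fingers and can below 0.1 N); the arm keeps its last pose, push and grip.
It fails at once if the can is tipped over (angle between can's own z axis and vertical above 0.5 rad).
It fails at once if the eyelet tin, heel cap or shoe stretcher is moved more than 30 mm (distance of any of tin, heel_cap, stretcher from where it was at the start of the episode above 0.03 m).
It also fails if it takes over 72 s, if anything falls off the work surface, if the arm or the gripper's body presses on something with over 40 N, if the wrist force passes 120 N, or if a joint passes its speed limit or range.

### The arm

A 6-joint arm with a two-finger parallel gripper is mounted at the origin on the work surface. World frame = base frame: x ahead of the robot, y to its left, z up, the work surface at z = 0. Lengths are in m, angles in rad, forces in N, time in s.
With the tool pointing down it reaches from about 0.25 to 0.8 m from the base axis. Payload 3.9 kg.
Tool frame: the origin (TCP) lies between the finger pads; the fingertips stand 11 mm ahead of it and the grasp point (between the pads) lies 8 mm behind it; x points along the fingers, z is the direction in which the jaws open and shut, and the axes are right-handed (so a half turn about x gives the same grasp; the last joint's range is limited). The gripper opens to 85 mm and grips with 20 to 120 N. Pads are 22 mm wide; open, the fingers measure 114 mm over their backs; the gripper's body (76 mm by 85 mm) begins 54 mm behind the grasp point. The pads swing forward as they close: fully open they stand 13 mm farther back than shut.
Start: joints at [1.117, 0.26, -0.138, 1.173, 0, 1.571], TCP at [0.23, 0.472, 0.242] pointing down, gripper open.
Joint ranges: [-2.78, 2.78], [-0.83, 1.72], [-1.28, 1.37], [-1.9, 2.12], [-1.57, 1.48], [-3.14, 3.14]. Speed limits (rad/s): [2.57, 2.57, 3.14, 3.14, 3.14, 3.14].

### API

Orientations are given as a rotation vector (axis times angle).
In Python, from cell import env gives the robot as it stands.
- The arm moves only by the tool jog_arm, never from a script. Its argument "plan" is text: rows parted by semicolons, each of 7 numbers parted by spaces: the shift along the tool's x, y, z in cm, then the turn, a rotation vector about the tool's x, y, z in degrees, then the finger opening in cm, from 0 to 8.54. A call has exactly 10 rows; each row shifts and turns the pose as measured when the row begins, along the tool's axes as they then stand; what a row does not reach is not made up. A row lasts 1/8 s, in which the tool goes at most 62.5 mm and 10.7 degrees, less where a joint would pass 70% of its speed; a pose out of reach is approached as far as the arm can. A call with a gripper value outside its range is refused whole. The fingers move at their own pace and stop on an object; "squeeze" is the grip in N (left out, the last holds). Time passes only in rows, so rows that do not move let the fingers close, or fill a call up. It gives the time, the measured TCP pose, the force and the opening at its end, in the units of the state.
- env.get_obs(): the state, without advancing time (a new reading comes with each control period).
- env.snapshot(name): name is "scene" or "top" or "wrist"; returns a dict with "img" (384x512x3 uint8, red, green, blue), "fx", "fy", "cx", "cy" (pixels), "k1" (the pictures are not rectified: a ray, as slopes to the right and down, at radius r is drawn at 1 + k1 r^2 times it, then the intrinsics apply), "R" (3x3) and "t" (3): a world point X has camera coordinates R X + t. Camera axes: x right, y down, z forward; pixel columns grow to the right and rows downward; lengths in m; the calibration is good to about 2 mm. A picture is of the moment at which its call begins. There is no depth.
- env.hand_in(): hands the job in, once; it reports no verdict.
The state is a dict: "t": time; "joints": joint angles; "joint_vel": joint speeds; "effort": joint torques, N m; "eef_pos": TCP position; "orientation": TCP orientation; "ft_force": force on the tool from outside, world axes, zero at the start; "ft_torque": the same for the moment, N m; "finger_gap": finger opening in m.
Only numpy, scipy, OpenCV 4.12 (cv2) and the standard library are available. Lean on these libraries where they do the work, as an engineer would, in place of code of your own. Each camera call takes 0.05 s, during which the arm holds its last target.

## Working session

There is one attempt and no reset: what is moved stays moved. The work goes in short steps, Python scripts to look and compute and a tool call to move; the robot and the scene stay as the last step left them, time stands still between calls to the robot, and variables do not carry over. Pictures are saved under pics/ and viewed, and the job is handed in when it is done.

Besides the shell and the picture viewer there is one more tool, called after "Call:" as name(argument=value, ...) on one line, values as JSON. jog_arm: Moves the arm, as the interface text tells. Its arguments: {"type":"object","properties":{"plan":{"type":"string"},"squeeze":{"type":"number"}},"required":["plan"]}

```bash
ls; mkdir -p pics
python3 - <<'E'
from cell import env
import cv2
o=env.get_obs()
print({k:(v if not hasattr(v,'round') else v.round(4)) if not isinstance(v,(list,tuple)) else v for k,v in o.items()})
for n in ["scene","top","wrist"]:
    s=env.snapshot(n)
    print(n,s["fx"],s["fy"],s["cx"],s["cy"],s["k1"],s["R"],s["t"])
    cv2.imwrite(f"pics/{n}0.png",cv2.cvtColor(s["img"],cv2.COLOR_RGB2BGR))
E
```

```text
pics
{'t': 0.0, 'joints': array([ 1.117 ,  0.2606, -0.1394,  1.1727, -0.    ,  1.5708]), 'joint_vel': array([-0.0013,  0.0009,  0.001 , -0.0001,  0.0006,  0.0007]), 'effort': array([ 5.0000e-04, -4.0568e+01,  2.5392e+01,  1.8800e-02, -0.0000e+00,
       -0.0000e+00]), 'eef_pos': array([0.2299, 0.4713, 0.2415]), 'orientation': array([-0.8698,  1.392 ,  0.8681]), 'ft_force': array([-0.3099,  0.4127, -0.534 ]), 'ft_torque': array([-0.0239,  0.0374,  0.0044]), 'finger_gap': 0.08526196619321622}
scene 359.62916815415684 359.62916815415684 258.058891738306 189.3576786873452 -0.08824125784049897 [[-0.49604325  0.86825057 -0.00905739]
 [ 0.49828915  0.27610572 -0.82187198]
 [-0.71109002 -0.41219725 -0.56960022]] [ 0.27113802 -0.170967    1.57626963]
top 374.3773953587964 374.3773953587964 254.78181335387754 187.30316788595468 0.020026140790466974 [[ 0.00453445 -0.99990472  0.01303809]
 [-0.99449401 -0.00587421 -0.10462871]
 [ 0.10469533 -0.01249187 -0.99442589]] [-0.02047966  0.52532548  1.07499535]
wrist 320.4365170232455 320.4365170232455 250.78863517800477 192.193882223149 -0.07364687085233264 [[ 4.38715047e-01  8.98626083e-01 -5.20455685e-04]
 [ 8.50072519e-01 -4.14822945e-01  3.24497515e-01]
 [ 2.91386034e-01 -1.42804368e-01 -9.45886405e-01]] [-0.52379583 -0.04132685  0.3797297 ]
```

View pics/scene0.png

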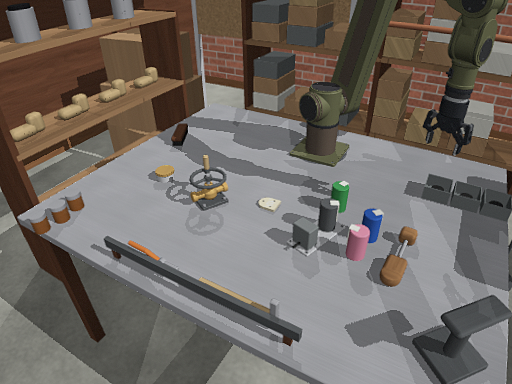

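View pics/top0.png

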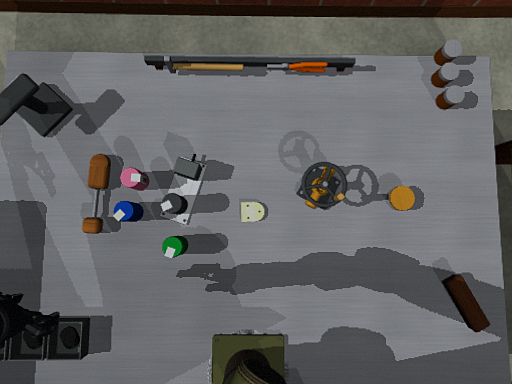

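View pics/wrist0.png

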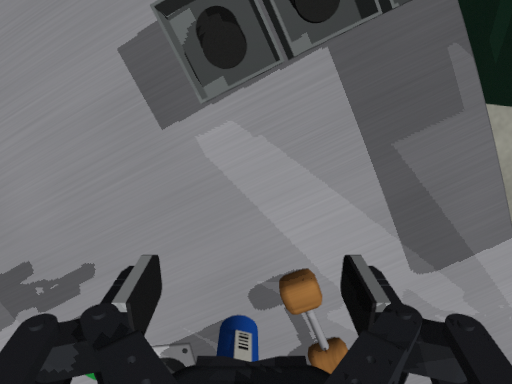

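The top view shows the reader block at about (187,167), the dark can at (174,204), the wheel at (322,187) and the tin at (402,198). The heel cap is at (252,211) and the stretcher at (97,190). I'll enlarge these next.

Run:
```python
import cv2
im=cv2.imread("pics/top0.png")
def crop(im,x,y,w,h,s,n):
    c=cv2.resize(im[y:y+h,x:x+w],None,fx=s,fy=s,interpolation=cv2.INTER_CUBIC); cv2.imwrite(n,c)
crop(im,110,145,110,80,7,"pics/top0_can.png")
crop(im,280,145,90,75,8,"pics/top0_valve.png")
im=cv2.imread("pics/scene0.png")
crop(im,280,170,110,95,6,"pics/scene0_can.png")
crop(im,180,145,60,70,8,"pics/scene0_valve.png")
```

```text
(no output)
```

View pics/top0_can.png

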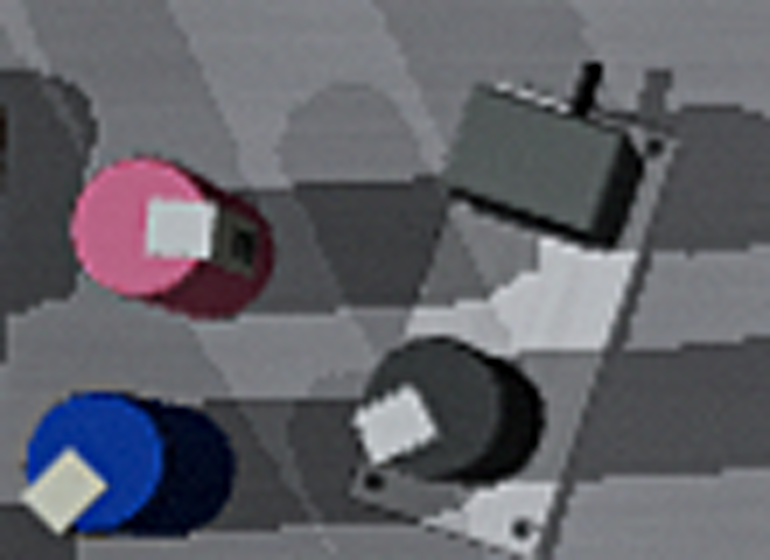

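View pics/top0_valve.png

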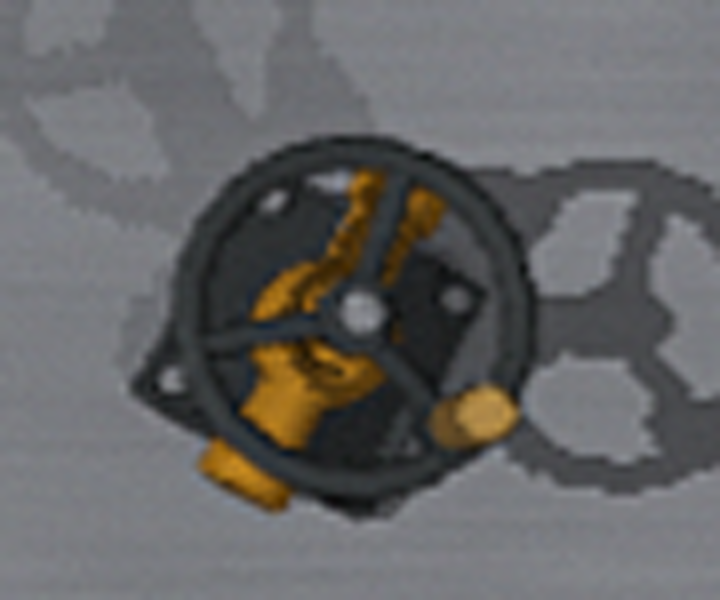

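View pics/scene0_can.png

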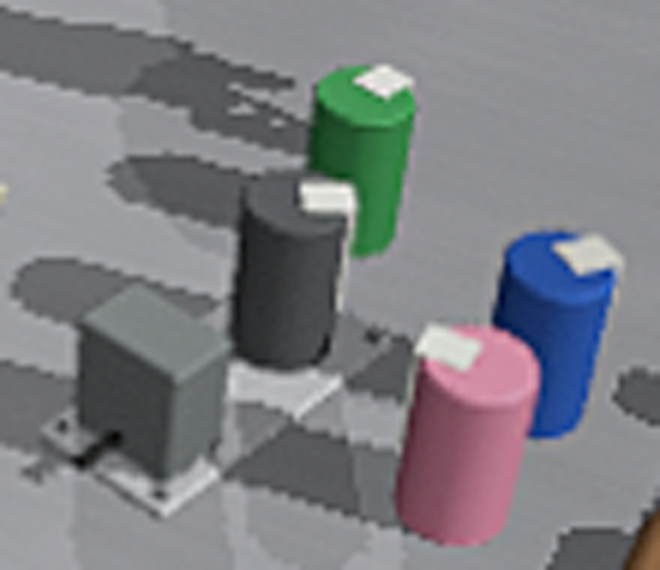

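View pics/scene0_valve.png

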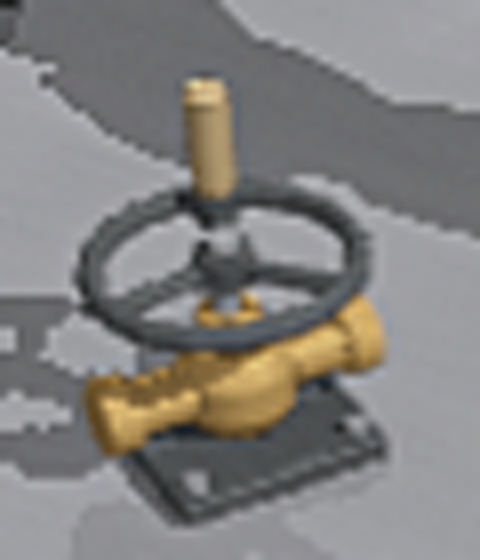

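```bash
cat > h.py <<'E'
import numpy as np, cv2
from scipy.spatial.transform import Rotation as Rot
def load(s): 
    K=np.array([[s["fx"],0,s["cx"]],[0,s["fy"],s["cy"]],[0,0,1]]);return K,np.array([s["k1"],0,0,0.]),np.array(s["R"]),np.array(s["t"])
def unproj(s,uv,z):
    K,d,R,t=load(s); uv=np.array(uv,float).reshape(-1,1,2)
    n=cv2.undistortPoints(uv,K,d).reshape(-1,2)
    D=np.c_[n,np.ones(len(n))]@R; C=-R.T@t
    k=(z-C[2])/D[:,2]
    return C+D*k[:,None]
def proj(s,X):
    K,d,R,t=load(s)
    return cv2.projectPoints(np.array(X,float).reshape(-1,1,3),cv2.Rodrigues(R)[0],t,K,d)[0].reshape(-1,2)
def cr(p,x0,y0,sc): return (np.array(p,float)+.5)/sc-.5+[x0,y0]
E
python3 - <<'E'
from h import *
from cell import env
s=env.snapshot("top"); sc=env.snapshot("scene")
np.set_printoptions(precision=4,suppress=True)
c=lambda p:cr(p,110,145,7); v=lambda p:cr(p,280,145,8)
print("lid top",unproj(s,c([[432,409],[363,409],[500,409],[432,338],[432,480],[396,424]]),.101))
print("block top",unproj(s,c([[478,85],[638,148],[607,232],[450,187]]),.078))
print("plate",unproj(s,c([[355,492],[540,558],[678,143]]),.006))
print("wheel hub",unproj(s,v([[361,313]]),.106)); print("rim",unproj(s,v([[355,135],[355,492],[175,313],[535,313]]),.092))
print("handle top",unproj(s,v([[488,415]]),.152))
print("foot corners",unproj(s,v([[132,388],[490,290],[370,518]]),.008))
print("pipe ends",unproj(s,v([[245,482],[400,195]]),.05))
a=lambda p:cr(p,280,170,6); b=lambda p:cr(p,180,145,8)
print("scene lid",unproj(sc,a([[298,205],[330,198]]),.101)); print("scene handle top",unproj(sc,b([[206,85]]),.152), "hub",unproj(sc,b([[225,243]]),.1))
E
```

```text
lid top [[0.4733 0.2106 0.101 ]
 [0.4732 0.2373 0.101 ]
 [0.4735 0.1842 0.101 ]
 [0.5011 0.2114 0.101 ]
 [0.4458 0.2098 0.101 ]
 [0.4674 0.2244 0.101 ]]
block top [[0.6057 0.2006 0.078 ]
 [0.5805 0.1357 0.078 ]
 [0.5463 0.1474 0.078 ]
 [0.5641 0.2107 0.078 ]]
plate [[0.4439 0.262  0.006 ]
 [0.4163 0.1832 0.006 ]
 [0.5945 0.1282 0.006 ]]
wheel hub [[ 0.5283 -0.2084  0.106 ]]
rim [[ 0.5926 -0.2101  0.092 ]
 [ 0.4677 -0.2082  0.092 ]
 [ 0.5295 -0.1466  0.092 ]
 [ 0.5303 -0.2718  0.092 ]]
handle top [[ 0.4897 -0.2402  0.152 ]]
foot corners [[ 0.5109 -0.1418  0.008 ]
 [ 0.5487 -0.2768  0.008 ]
 [ 0.4627 -0.2303  0.008 ]]
pipe ends [[ 0.4734 -0.177   0.05  ]
 [ 0.578  -0.2345  0.05  ]]
scene lid [[0.4799 0.2124 0.101 ]
 [0.4664 0.2246 0.101 ]]
scene handle top [[ 0.4901 -0.2408  0.152 ]] hub [[ 0.5252 -0.2104  0.1   ]]
```

Run:
```python
from h import *
from cell import env
np.set_printoptions(precision=4,suppress=True)
o=env.get_obs(); R=Rot.from_rotvec(o["orientation"]).as_matrix(); print(R, np.degrees(np.arctan2(R[1,2],R[0,2])))
s=env.snapshot("wrist"); Rc=np.array(s["R"]); print("cam in tool R",Rc@R,"t",Rc@o["eef_pos"]+s["t"])
c=lambda p:cr(p,110,145,7);a=lambda p:cr(p,280,170,6)
t=env.snapshot("top");sc=env.snapshot("scene")
P=unproj(t,c([[355,423],[410,385],[440,425],[378,465]]),.101);print(P)
Q=unproj(sc,a([[303,187],[303,210],[356,212],[350,185]]),.101);print(Q)
# overlay of model lid patch in both cameras
for nm,S,f,x0,y0,w,h in [("top",t,7,110,145,110,80),("scene",sc,6,280,170,110,95)]:
    im=cv2.cvtColor(S["img"],cv2.COLOR_RGB2BGR)
    im=cv2.resize(im[y0:y0+h,x0:x0+w],None,fx=f,fy=f,interpolation=cv2.INTER_CUBIC)
    th=np.linspace(0,2*np.pi,60)
    def dr(X,col,cl=True):
        p=(proj(S,X)-[x0,y0]+.5)*f-.5
        cv2.polylines(im,[np.int32(p.round())],cl,col,1)
    for ctr in [(.4755,.2105)]:
        for z in(.101,.006): dr(np.c_[ctr[0]+.028*np.cos(th),ctr[1]+.028*np.sin(th),z+0*th],(0,255,255))
        for ang,col in((115,(0,0,255)),(125,(0,255,0)),(135,(255,0,0))):
            u=np.array([np.cos(np.radians(ang)),np.sin(np.radians(ang))]);n=np.array([-u[1],u[0]])
            b=np.array([np.r_[ctr+u*r+n*q,.101] for r,q in((.006,.011),(.0257,.011),(.0257,-.011),(.006,-.011))]); dr(b,col)
    u=np.array([np.cos(np.radians(-17.8)),np.sin(np.radians(-17.8))]);n=np.array([-u[1],u[0]]);o=np.array([.477,.206])
    dr([np.r_[o+u*x+n*y,.006] for x,y in((-.05,.042),(.14,.042),(.14,-.042),(-.05,-.042))],(255,0,255))
    dr([np.r_[o+u*x+n*y,.078] for x,y in((.083,.033),(.127,.033),(.127,-.033),(.083,-.033))],(255,0,255))
    cv2.imwrite(f"pics/ov_{nm}.png",im)
```

```text
[[-0.0004 -0.8988  0.4384]
 [-0.0009  0.4384  0.8988]
 [-1.     -0.     -0.001 ]] 64.00094890616597
cam in tool R [[-0.0013 -0.0004  1.    ]
 [-0.3245 -0.9459 -0.0008]
 [ 0.9459 -0.3245  0.0011]] t [0.0004 0.0369 0.1509]
[[0.4677 0.2402 0.101 ]
 [0.4827 0.2194 0.101 ]
 [0.4671 0.2073 0.101 ]
 [0.4515 0.2308 0.101 ]]
[[0.4641 0.2092 0.101 ]
 [0.4826 0.2161 0.101 ]
 [0.4712 0.2402 0.101 ]
 [0.4508 0.2298 0.101 ]]
```

View pics/ov_top.png

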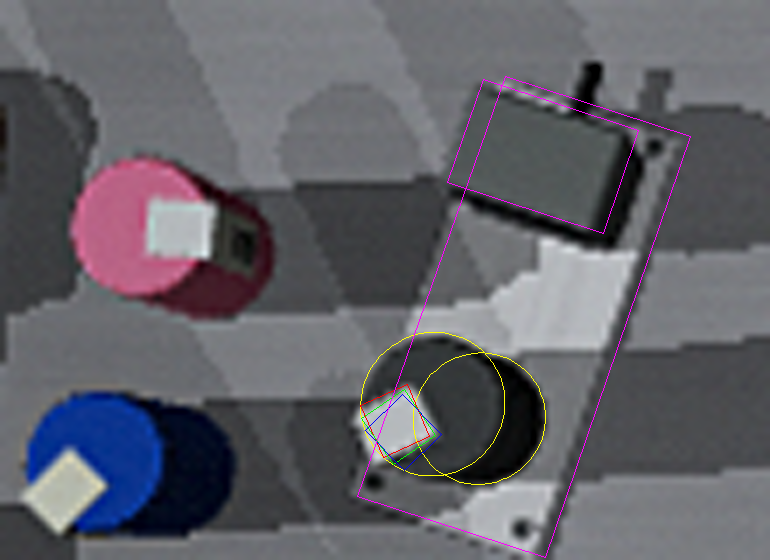

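View pics/ov_scene.png

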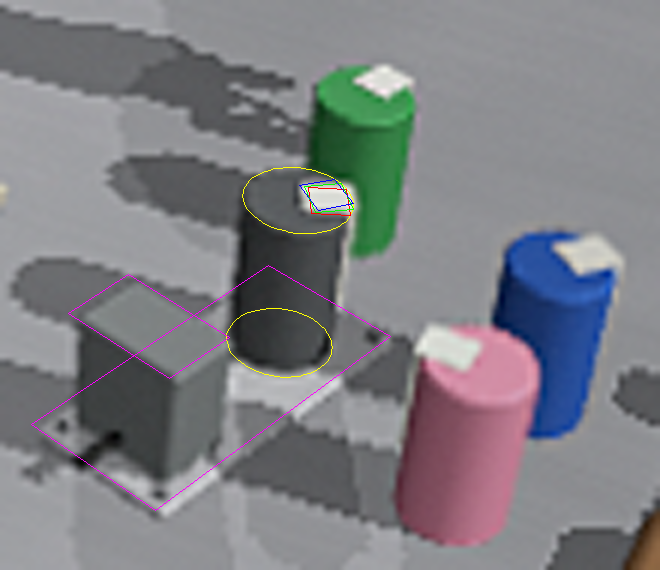

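The can stands at about (0.474, 0.2105) with its label at about 122° azimuth. The reader's yaw is about -18°, so the can needs roughly 142° clockwise. I'll move above it and turn the jaws.

Call:
jog_arm(plan="0 -4.8 -1.8 0 0 0 8.5; 0 -4.8 -1.8 0 0 0 8.5; 0 -4.8 -1.8 0 0 0 8.5; 0 -4.8 -1.8 0 0 0 8.5; 0 -4.8 -1.8 0 0 0 8.5; 0 -4.8 -1.8 0 0 0 8.5; 0 -4.6 -1.9 0 0 0 8.5; 0 0 0 -10 0 0 8.5; 0 0 0 -10 0 0 8.5; 0 0 0 -10 0 0 8.5", squeeze=40)

```text
t: 1.65
eef_pos: [0.4846, 0.2044, 0.2423]
orientation: [-1.273, 1.162, 1.272]
ft_force: [-0.1, 1.4, 0.5]
finger_gap: 0.0848
```

```bash
cat >> h.py <<'E'
def st():
    from cell import env
    o=env.get_obs(); R=Rot.from_rotvec(o["orientation"]).as_matrix()
    print("t",round(float(o["t"]),2),"p",o["eef_pos"].round(4),"zaz",round(float(np.degrees(np.arctan2(R[1,2],R[0,2]))),1),"xdir",R[:,0].round(3),"j",o["joints"].round(3),"F",o["ft_force"].round(2),"gap",round(float(o["finger_gap"]),4))
    return o,R
def to(target):
    o,R=st(); d=np.array(target)-o["eef_pos"]; print("delta tool cm",(R.T@d*100).round(2))
E
python3 -c "
from h import *; st()
from cell import env
s=env.snapshot('wrist');cv2.imwrite('pics/w1.png',cv2.cvtColor(s['img'],cv2.COLOR_RGB2BGR))
to([.474,.2105,.1])"
```

```text
t 1.65 p [0.4846 0.2044 0.2423] zaz 95.0 xdir [ 0.004  0.003 -1.   ] j [ 3.980e-01  2.580e-01 -1.410e-01  1.167e+00  1.000e-03  3.110e-01] F [-0.12  1.41  0.45] gap 0.0848
t 1.7 p [0.4845 0.2044 0.2423] zaz 95.2 xdir [ 0.004  0.003 -1.   ] j [ 3.990e-01  2.580e-01 -1.410e-01  1.167e+00  1.000e-03  3.080e-01] F [ 0.52 -0.39 -0.97] gap 0.0854
delta tool cm [14.22  1.05  0.67]
```

View pics/w1.png

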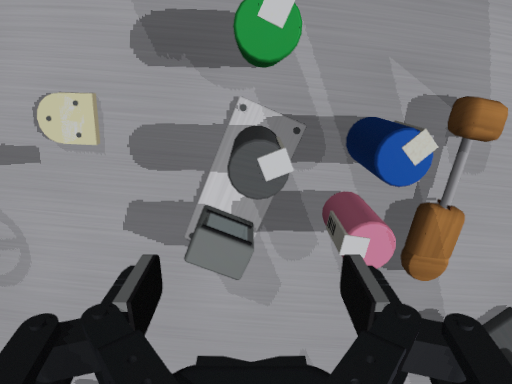

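The wrist view shows the can lid at about (262,170), its label patch at (275,165), and the reader block at (222,240) with its window facing the can. I'll enlarge it and measure.

```bash
python3 -c "
import cv2
im=cv2.imread('pics/w1.png')
cv2.imwrite('pics/w1c.png',cv2.resize(im[90:285,170:320],None,fx=4,fy=3.0 if 0 else 4,interpolation=cv2.INTER_CUBIC)[:600*2:1][:780])
c=im[90:240,180:320];cv2.imwrite('pics/w1c.png',cv2.resize(c,None,fx=4,fy=4,interpolation=cv2.INTER_CUBIC))"
```

```text
(no output)
```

View pics/w1c.png

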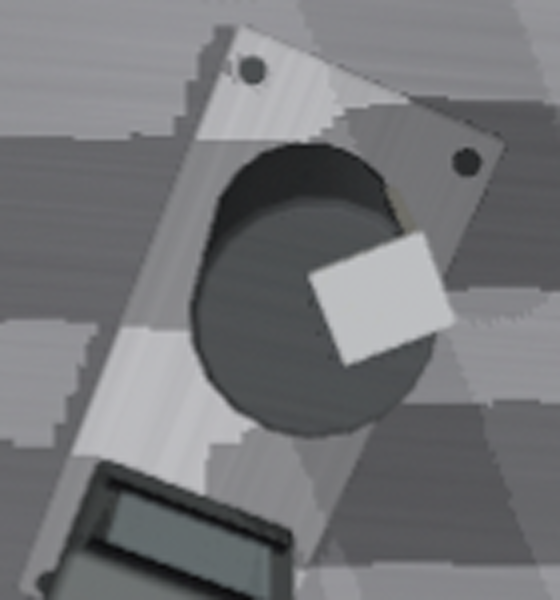

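Run:
```python
from h import *
from cell import env
np.set_printoptions(precision=4,suppress=True)
s=env.snapshot("wrist"); c=lambda p:cr(p,180,90,4)
az=lambda d:np.degrees(np.arctan2(d[1],d[0]))
L=unproj(s,c([[314,318],[190,318],[438,318],[314,198],[314,437]]),.101);print(L)
P=unproj(s,c([[309,274],[347,366],[456,319],[425,232]]),.101);print(P)
print("label az",az(P[3]-P[0]),az(P[2]-P[1]),az((P[2]+P[3]-P[0]-P[1])), az(P.mean(0)-L[0]))
B=unproj(s,c([[236,27],[504,143]]),.006);print(B,"w",np.linalg.norm(B[1]-B[0]),"yaw",az(B[1]-B[0])-90)
F=unproj(s,c([[104,460],[292,538]]),.078);print(F,az(F[1]-F[0])-90)
```

```text
[[0.4725 0.21   0.101 ]
 [0.4749 0.183  0.101 ]
 [0.47   0.2371 0.101 ]
 [0.4462 0.2074 0.101 ]
 [0.5001 0.2127 0.101 ]]
[[0.4627 0.208  0.101 ]
 [0.4828 0.2184 0.101 ]
 [0.4699 0.2411 0.101 ]
 [0.4513 0.2319 0.101 ]]
label az 115.56759170784333 119.59070489951017 117.56376472287523 111.34509828527464
[[0.4169 0.1853 0.006 ]
 [0.4416 0.2636 0.006 ]] w 0.08211314148154975 yaw -17.541002740908667
[[0.5193 0.1631 0.078 ]
 [0.5361 0.2113 0.078 ]] -19.301280825890643
```

Call:
jog_arm(plan="3 1.15 0.7 0 0 0 8.5; 4 0 0 0 0 0 8.5; 4 0 0 0 0 0 8.5; 4 0 0 0 0 0 8.5; 1.7 0 0 0 0 0 8.5; 0 0 0 0 0 0 8.5; 0 0 0 0 0 0 5; 0 0 0 0 0 0 5; 0 0 0 0 0 0 5; 0 0 0 0 0 0 5", squeeze=40)

```text
t: 3.0
eef_pos: [0.4761, 0.2136, 0.075]
orientation: [-1.254, 1.167, 1.246]
ft_force: [0.7, -0.5, -2.0]
finger_gap: 0.0553
```

```bash
python3 -c "
from h import *; to([.473,.2105,.075])"
```

```text
t 3.0 p [0.4761 0.2136 0.075 ] zaz 93.4 xdir [ 0.012  0.006 -1.   ] j [ 0.421  0.376 -0.443  0.738  0.001  0.362] F [ 0.7  -0.52 -2.03] gap 0.0553
delta tool cm [-0.    0.33 -0.3 ]
```

Gripped: the gap is 55.3 mm against the can's 56 mm. Now I'll turn it clockwise.

Call:
jog_arm(plan="0 0 0 9.2 0 0 5; 0 0 0 9.2 0 0 5; 0 0 0 9.2 0 0 5; 0 0 0 9.2 0 0 5; 0 0 0 9.2 0 0 5; 0 0 0 9.2 0 0 5; 0 0 0 9.2 0 0 5; 0 0 0 9.2 0 0 5; 0 0 0 9.2 0 0 5; 0 0 0 0 0 0 5")

```text
t: 4.25
eef_pos: [0.4755, 0.2141, 0.0754]
orientation: [-0.102, 1.556, 0.113]
ft_force: [0.8, -0.0, -1.3]
finger_gap: 0.0558
```

```bash
python3 -c "
from h import *; to([.475,.2120,.075])"
```

```text
t 4.25 p [0.4755 0.2141 0.0754] zaz 7.9 xdir [ 0.012  0.008 -1.   ] j [ 0.422  0.375 -0.444  0.738  0.003  1.855] F [ 0.85 -0.04 -1.33] gap 0.0558
delta tool cm [ 0.04 -0.2  -0.08]
```

Call:
jog_arm(plan="0 0 0 8.4 0 0 5; 0 0 0 8.4 0 0 5; 0 0 0 8.4 0 0 5; 0 0 0 8.4 0 0 5; 0 0 0 8.4 0 0 5; 0 0 0 8.4 0 0 5; 0 0 0 0 0 0 5; 0 0 0 0 0 0 8.5; 0 0 0 0 0 0 8.5; 0 0 0 0 0 0 8.5")

```text
t: 5.5
eef_pos: [0.4761, 0.2147, 0.0763]
orientation: [0.592, 1.483, -0.57]
ft_force: [0.7, 0.0, -0.7]
finger_gap: 0.0851
```

```bash
python3 -c "
from h import *; st()"
```

```text
t 5.5 p [0.4761 0.2147 0.0763] zaz -42.6 xdir [ 0.013  0.01  -1.   ] j [ 0.422  0.374 -0.443  0.738  0.003  2.736] F [ 0.73  0.05 -0.66] gap 0.0851
```

Turned 136° and released. I'll rise straight up and look from the wrist.

Call:
jog_arm(plan="-2 0 0 0 0 0 8.5; -3 0 0 0 0 0 8.5; -3 0 0 0 0 0 8.5; -3 0 0 0 0 0 8.5; -3 0 0 0 0 0 8.5; -2 0 0 0 0 0 8.5; 0 0 0 -10 0 0 8.5; 0 0 0 -10 0 0 8.5; 0 0 0 -10 0 0 8.5; 0 0 0 0 0 0 8.5")

```text
t: 6.75
eef_pos: [0.4742, 0.2133, 0.2431]
orientation: [0.164, 1.55, -0.145]
ft_force: [0.0, 0.6, 0.5]
finger_gap: 0.0852
```

```bash
python3 -c "
from h import *; st()
from cell import env
for n in ['wrist','top']:
  s=env.snapshot(n);cv2.imwrite(f'pics/{n}2.png',cv2.cvtColor(s['img'],cv2.COLOR_RGB2BGR))
im=cv2.imread('pics/top2.png')
cv2.imwrite('pics/top2c.png',cv2.resize(im[145:225,110:220],None,fx=7,fy=7,interpolation=cv2.INTER_CUBIC))
"
```

```text
t 6.75 p [0.4742 0.2133 0.2431] zaz -11.3 xdir [ 0.016  0.011 -1.   ] j [ 0.421  0.237 -0.168  1.147  0.003  2.189] F [0.01 0.61 0.52] gap 0.0852
```

View pics/wrist2.png

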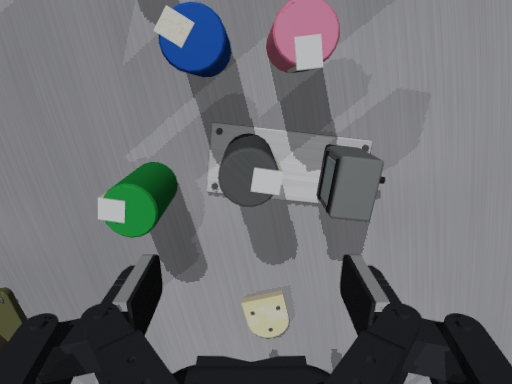

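View pics/top2c.png

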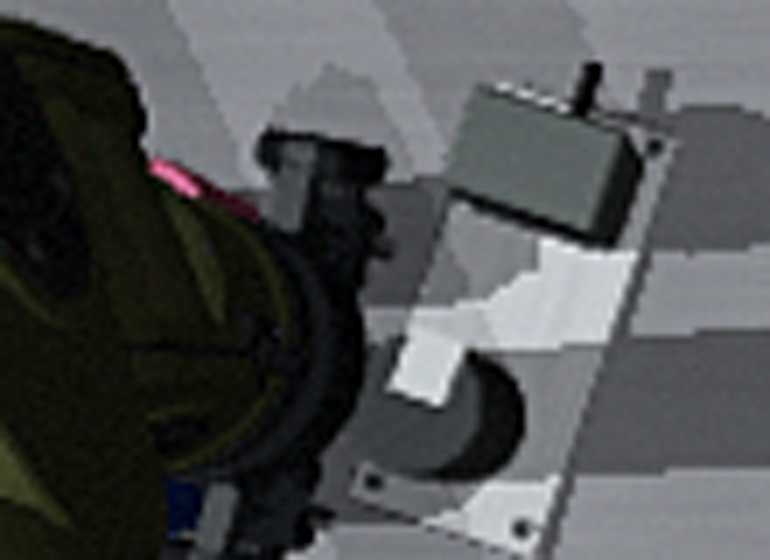

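The strip now points at the block. The label is at (267,181) in the wrist image and the window is towards the right. I'll measure it.

```bash
python3 -c "
import cv2
im=cv2.imread('pics/wrist2.png')
cv2.imwrite('pics/w2c.png',cv2.resize(im[115:225,200:390],None,fx=4.2,fy=4.2,interpolation=cv2.INTER_CUBIC))"
```

```text
(no output)
```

View pics/w2c.png

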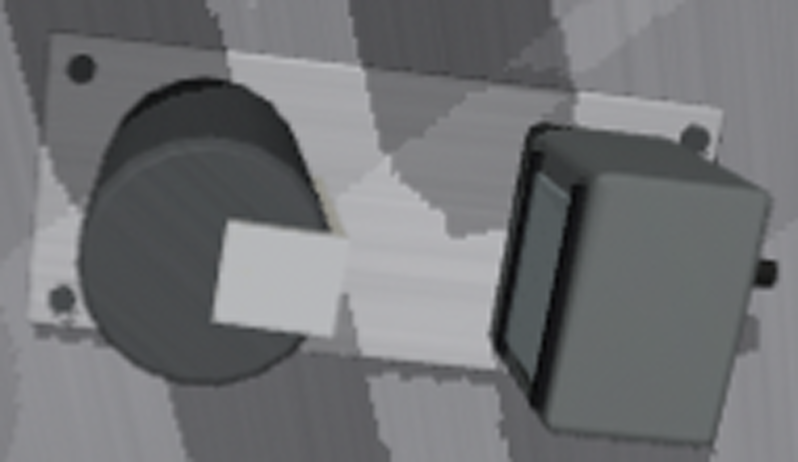

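Run:
```python
from h import *
from cell import env
np.set_printoptions(precision=4,suppress=True)
s=env.snapshot("wrist"); c=lambda p:cr(p,200,115,4.2)
az=lambda d:np.degrees(np.arctan2(d[1],d[0]))
L=unproj(s,c([[205,261],[78,261],[334,261],[205,137],[205,385]]),.101);print(L)
P=unproj(s,c([[229,219],[212,321],[333,338],[350,237]]),.101)
print("label az",az(P[3]-P[0]),az(P[2]-P[1]),az(P[1]-P[0])+90,az(P[2]-P[3])+90, az(P.mean(0)-L[0]))
B=unproj(s,c([[52,34],[33,323],[722,107]]),.006);print(B,"w",np.linalg.norm(B[1]-B[0]),np.linalg.norm(B[2]-B[0]),"yaw",az(B[1]-B[0])+90,az(B[2]-B[0]))
yaw=np.radians(-18);u=np.array([np.cos(yaw),np.sin(yaw)])
O=(B[0]+B[1])[:2]/2+.05*u;W=O+.082*u;print("O",O,"W",W,"dir to W",az(W-L[0,:2]))
```

```text
[[0.4749 0.2196 0.101 ]
 [0.4487 0.225  0.101 ]
 [0.5016 0.2141 0.101 ]
 [0.4802 0.2454 0.101 ]
 [0.4693 0.1922 0.101 ]]
label az -20.219728690194174 -20.045456159986436 -20.452034333387545 -18.979463692085616 -25.637800173565147
[[0.4426 0.2646 0.006 ]
 [0.4182 0.1858 0.006 ]
 [0.6204 0.2087 0.006 ]] w 0.08241003470734008 0.18635717953989459 yaw -17.24105279713754 -17.428516051060406
O [0.4779 0.2097] W [0.5559 0.1844] dir to W -23.452583964250366
```

The can's label points at -20° azimuth and the window is at -17 to -23° from it. The can is about 8–10 mm off its spot, inside the 20 mm limit. It's upright, so I'm moving on to the valve handle at (0.490, -0.240). I'll align the tool with the world axes on the way, so tool y = +Y and tool z = +X.

Call:
jog_arm(plan="0 0 0 -5.5 0.9 -0.6 8.5; 0 0 0 -5.5 0 0 8.5; 0 -5.6 0.2 0 0 0 8.5; 0 -5.6 0.2 0 0 0 8.5; 0 -5.6 0.2 0 0 0 8.5; 0 -5.6 0.2 0 0 0 8.5; 0 -5.6 0.2 0 0 0 8.5; 0 -5.6 0.2 0 0 0 8.5; 0 -5.6 0.2 0 0 0 8.5; 0 0 0 0 0 0 8.5")

```text
t: 8.15
eef_pos: [0.4886, -0.1897, 0.2414]
orientation: [0.011, 1.568, -0.007]
ft_force: [-0.3, 1.2, 0.4]
finger_gap: 0.0853
```

```bash
python3 -c "
from h import *; to([.4897,-.2402,.2])
from cell import env
s=env.snapshot('wrist');cv2.imwrite('pics/w3.png',cv2.cvtColor(s['img'],cv2.COLOR_RGB2BGR))
s=env.snapshot('top');cv2.imwrite('pics/t3.png',cv2.cvtColor(s['img'],cv2.COLOR_RGB2BGR))
im=cv2.imread('pics/t3.png')
cv2.imwrite('pics/t3c.png',cv2.resize(im[145:225,110:220],None,fx=7,fy=7,interpolation=cv2.INTER_CUBIC))
"
```

```text
t 8.15 p [ 0.4886 -0.1897  0.2414] zaz -0.7 xdir [ 0.003  0.002 -1.   ] j [-0.372  0.258 -0.144  1.168  0.003  1.21 ] F [-0.33  1.17  0.36] gap 0.0853
delta tool cm [ 4.13 -5.06  0.16]
```

View pics/w3.png

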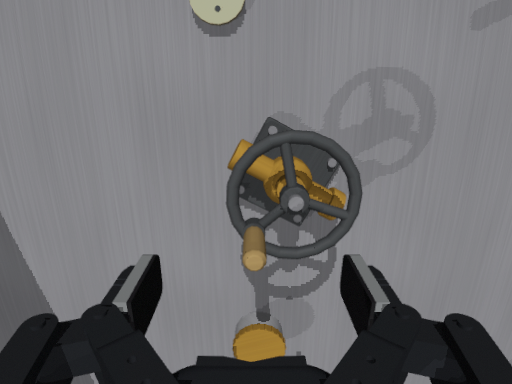

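View pics/t3c.png

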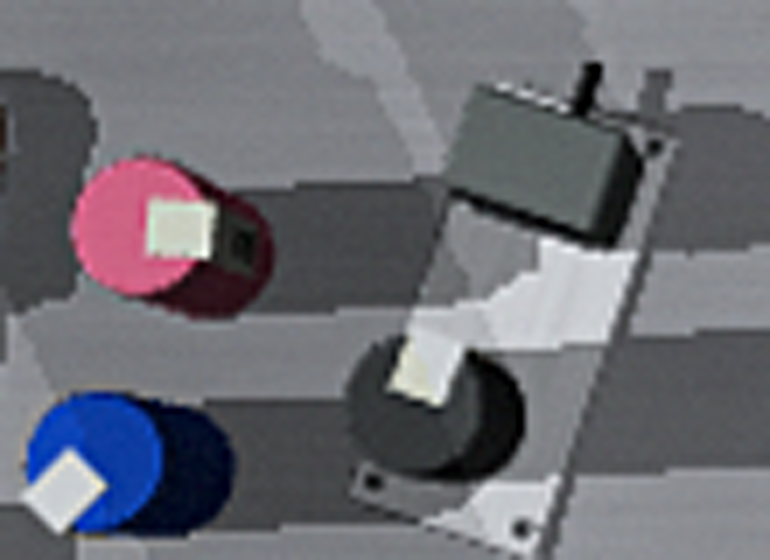

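The can's strip faces the block. In the wrist view the handle top is at (254,259) and the hub nut at (296,202). I'll cross-check these against the first measurement.

Run:
```python
from h import *
from cell import env
s=env.snapshot("wrist")
h=unproj(s,[[254,259]],.152)[0];w=unproj(s,[[296,202]],.106)[0]
r=unproj(s,[[294,131],[294,258],[226,195],[362,195]],.092)
print(h,w,r, np.linalg.norm((h-w)[:2]), np.degrees(np.arctan2(*(h-w)[1::-1])))
to([*h[:2],.127])
```

```text
[ 0.49012067 -0.23341139  0.152     ] [ 0.52812724 -0.20317777  0.106     ] [[ 0.52611825 -0.1424058   0.092     ]
 [ 0.53060569 -0.26799707  0.092     ]
 [ 0.46503966 -0.20090593  0.092     ]
 [ 0.59208077 -0.20201818  0.092     ]] 0.048565125957448226 -141.4983182412054
t 8.3 p [ 0.4883 -0.1856  0.2414] zaz -0.3 xdir [ 0.002  0.004 -1.   ] j [-0.366  0.256 -0.146  1.169  0.004  1.21 ] F [1.17 0.37 0.18] gap 0.0849
delta tool cm [11.42 -4.83  0.19]
```

Call:
jog_arm(plan="0 -5.2 0.2 0 0 0 8.5; 0 0 0 0 0 0 8.5; 3 0 0 0 0 0 8.5; 4 0 0 0 0 0 8.5; 3.6 0 0 0 0 0 8.5; 0 0 0 0 0 0 8.5; 0 0 0 0 0 0 1; 0 0 0 0 0 0 1; 0 0 0 0 0 0 1; 0 0 0 0 0 0 1", squeeze=40)

```text
t: 9.55
eef_pos: [0.4948, -0.2247, 0.1394]
orientation: [-0.004, 1.562, 0.013]
ft_force: [-2.3, 2.1, -0.2]
finger_gap: 0.0118
```

```bash
cat >> h.py <<'E'
C0=np.array([.529,-.2075])
def circ():
    o,R=st(); d=o["eef_pos"][:2]-C0; print("r",np.linalg.norm(d).round(4),"az",round(float(np.degrees(np.arctan2(d[1],d[0]))),1))
def plan(az0,step,n,r=.05,down=0):
    o,R=st()
    a=np.radians(az0+step*np.arange(n+1)); P=np.c_[r*np.cos(a),r*np.sin(a)]
    for d in np.diff(P,axis=0): 
        q=R.T@np.r_[d,0]*100; print("%.1f %.1f %.1f"%tuple(q))
E
python3 -c "
from h import *; circ()
from cell import env
s=env.snapshot('wrist');cv2.imwrite('pics/w4.png',cv2.cvtColor(s['img'],cv2.COLOR_RGB2BGR))
s=env.snapshot('scene');cv2.imwrite('pics/s4.png',cv2.resize(cv2.cvtColor(s['img'],cv2.COLOR_RGB2BGR)[110:220,150:280],None,fx=5,fy=5))
"
```

```text
t 9.55 p [ 0.4948 -0.2247  0.1394] zaz 0.6 xdir [ 0.009  0.006 -1.   ] j [-0.432  0.351 -0.287  0.927  0.009  1.129] F [-2.28  2.09 -0.18] gap 0.0118
r 0.0383 az -153.3
```

View pics/w4.png

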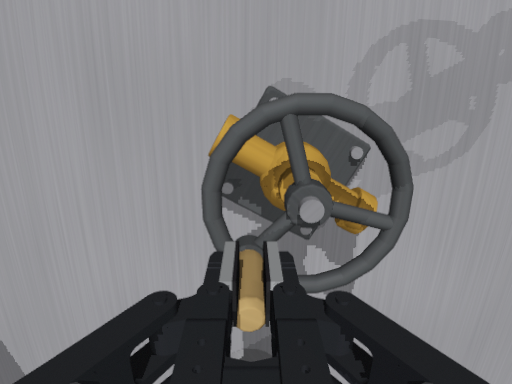

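View pics/s4.png

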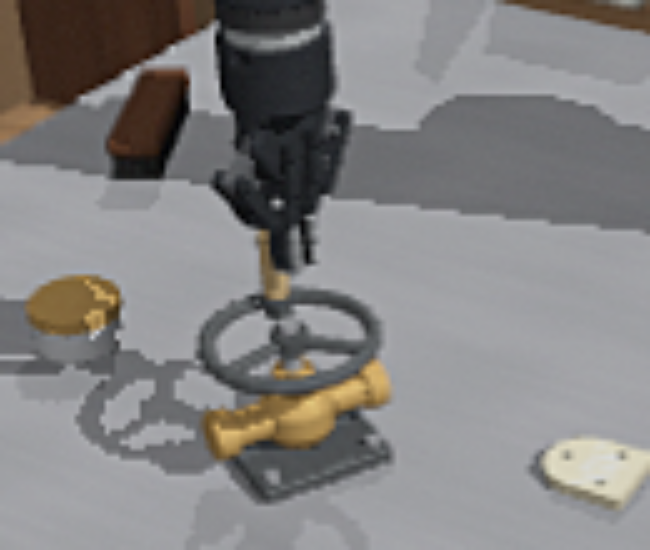

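The gap is only 12 mm, so the pads caught just the handle's edge. The TCP stopped about 14 mm short in y and 12 mm high. I'll open, re-centre and look again.

Call:
jog_arm(plan="0 0 0 0 0 0 6; 0 0 0 0 0 0 6; 0 0 0 0 0 0 6; 0 -1.4 -0.4 0 -0.5 0.4 6; 1.2 0 0 0 0 0 6; 0 0 0 0 0 0 6; 0 0 0 0 0 0 6; 0 0 0 0 0 0 6; 0 0 0 0 0 0 6; 0 0 0 0 0 0 6")

```text
t: 10.9
eef_pos: [0.4919, -0.2409, 0.1261]
orientation: [0.002, 1.551, 0.017]
ft_force: [-0.4, 0.2, 0.0]
finger_gap: 0.0601
```

```bash
python3 -c "
from h import *; circ(); to([.4905,-.239,.127])"
```

```text
t 10.9 p [ 0.4919 -0.2409  0.1261] zaz 0.6 xdir [ 0.02   0.012 -1.   ] j [-0.467  0.364 -0.305  0.889  0.02   1.094] F [-0.42  0.24  0.  ] gap 0.0601
r 0.0499 az -138.0
t 10.9 p [ 0.4919 -0.2409  0.1261] zaz 0.6 xdir [ 0.02   0.012 -1.   ] j [-0.467  0.364 -0.305  0.889  0.02   1.094] F [-0.42  0.24  0.  ] gap 0.0601
delta tool cm [-0.09  0.19 -0.13]
```

Call:
jog_arm(plan="0 0 0 0 1.1 -0.7 6; 0 0 0 0 0 0 1; 0 0 0 0 0 0 1; 0 0 0 0 0 0 1; 0 0 0 0 0 0 1; 0 0 0 0 0 0 1; 0 0 0 0 0 0 1; 0 0 0 0 0 0 1; 0 0 0 0 0 0 1; 0 0 0 0 0 0 1", squeeze=50)

```text
t: 12.15
eef_pos: [0.493, -0.2407, 0.1267]
orientation: [-0.009, 1.569, 0.007]
ft_force: [1.3, 0.7, -0.1]
finger_gap: 0.0186
```

```bash
python3 -c "
from h import *; circ()
from cell import env
s=env.snapshot('wrist');cv2.imwrite('pics/w5.png',cv2.cvtColor(s['img'],cv2.COLOR_RGB2BGR))
"
```

```text
t 12.15 p [ 0.493  -0.2407  0.1267] zaz 0.6 xdir [ 0.002 -0.001 -1.   ] j [-0.454  0.372 -0.29   0.906 -0.     1.106] F [ 1.3   0.73 -0.08] gap 0.0186
r 0.049 az -137.3
```

View pics/w5.png

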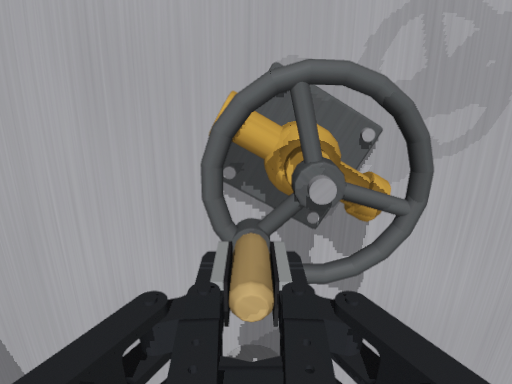

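The handle is now gripped centrally, with a gap of 18.6 mm. I'll start leading it clockwise, gently at first.

```bash
python3 -c "
from h import *; plan(-137.5,-6,10)"
```

```text
t 12.2 p [ 0.493  -0.2407  0.1267] zaz 0.6 xdir [ 0.002 -0.001 -1.   ] j [-0.454  0.372 -0.29   0.906 -0.     1.106] F [0.29 0.01 0.62] gap 0.0184
-0.0 0.4 -0.3
-0.0 0.4 -0.3
-0.0 0.5 -0.2
-0.0 0.5 -0.2
-0.0 0.5 -0.1
-0.0 0.5 -0.1
-0.0 0.5 -0.0
-0.0 0.5 0.0
-0.0 0.5 0.1
-0.0 0.5 0.1
```

Call:
jog_arm(plan="0 0.4 -0.3 0 0 0 1; 0 0.4 -0.3 0 0 0 1; 0 0.5 -0.2 0 0 0 1; 0 0.5 -0.2 0 0 0 1; 0 0.5 -0.1 0 0 0 1; 0 0.5 -0.1 0 0 0 1; 0 0.5 0 0 0 0 1; 0 0.5 0 0 0 0 1; 0 0.5 0.1 0 0 0 1; 0 0.5 0.1 0 0 0 1")

```text
t: 13.45
eef_pos: [0.4809, -0.1917, 0.1267]
orientation: [-0.012, 1.57, 0.002]
ft_force: [0.8, -3.3, 0.8]
finger_gap: 0.0186
```

```bash
python3 -c "
from h import *; circ(); plan(-190,-8,10)"
```

```text
t 13.45 p [ 0.4809 -0.1917  0.1267] zaz 0.5 xdir [ 0.    -0.006 -1.   ] j [-0.376  0.324 -0.366  0.878 -0.005  1.186] F [ 0.75 -3.31  0.81] gap 0.0186
r 0.0507 az 161.8
t 13.45 p [ 0.4809 -0.1917  0.1267] zaz 0.5 xdir [ 0.    -0.006 -1.   ] j [-0.376  0.324 -0.366  0.878 -0.005  1.186] F [ 0.75 -3.31  0.81] gap 0.0186
-0.0 0.7 0.2
-0.0 0.6 0.3
-0.0 0.6 0.4
-0.0 0.5 0.4
-0.0 0.5 0.5
-0.0 0.4 0.6
-0.0 0.3 0.6
-0.0 0.2 0.7
-0.0 0.1 0.7
0.0 0.0 0.7
```

Call:
jog_arm(plan="0 0.35 0.1 0 0 0 1; 0 0.35 0.1 0 0 0 1; 0 0.3 0.15 0 0 0 1; 0 0.3 0.15 0 0 0 1; 0 0.3 0.2 0 0 0 1; 0 0.3 0.2 0 0 0 1; 0 0.3 0.2 0 0 0 1; 0 0.3 0.2 0 0 0 1; 0 0.25 0.25 0 0 0 1; 0 0.25 0.25 0 0 0 1")

```text
t: 14.7
eef_pos: [0.5022, -0.1632, 0.1267]
orientation: [-0.017, 1.567, -0.005]
ft_force: [1.0, -6.8, -0.6]
finger_gap: 0.0186
```

```bash
python3 -c "
from h import *; circ(); plan(125,-14,10)"
```

```text
t 14.7 p [ 0.5022 -0.1632  0.1267] zaz 0.4 xdir [ 0.004 -0.014 -1.   ] j [-0.307  0.336 -0.347  0.879 -0.012  1.257] F [ 1.02 -6.77 -0.6 ] gap 0.0186
r 0.0518 az 121.1
t 14.7 p [ 0.5022 -0.1632  0.1267] zaz 0.4 xdir [ 0.004 -0.014 -1.   ] j [-0.307  0.336 -0.347  0.879 -0.012  1.257] F [ 1.02 -6.77 -0.6 ] gap 0.0186
-0.0 0.6 1.1
0.0 0.3 1.2
0.0 -0.0 1.2
0.0 -0.3 1.2
0.0 -0.6 1.1
0.0 -0.8 0.9
0.0 -1.0 0.7
0.0 -1.1 0.4
0.0 -1.2 0.1
0.0 -1.2 -0.2
```

```bash
python3 -c "
from h import *; plan(121,-13,10)"
```

```text
t 14.7 p [ 0.5022 -0.1632  0.1267] zaz 0.4 xdir [ 0.004 -0.014 -1.   ] j [-0.307  0.336 -0.347  0.879 -0.012  1.257] F [ 1.02 -6.77 -0.6 ] gap 0.0186
-0.0 0.5 1.0
0.0 0.2 1.1
0.0 -0.0 1.1
0.0 -0.3 1.1
0.0 -0.5 1.0
0.0 -0.7 0.9
0.0 -0.9 0.7
0.0 -1.0 0.4
0.0 -1.1 0.2
0.0 -1.1 -0.1
```

Call:
jog_arm(plan="0 0.5 1.0 0 0 0.3 1; 0 0.2 1.1 0 0 0.3 1; 0 0 1.1 0 0 0.2 1; 0 -0.3 1.1 0 0 0 1; 0 -0.5 1.0 0 0 0 1; 0 -0.7 0.9 0 0 0 1; 0 -0.9 0.7 0 0 0 1; 0 -1.0 0.4 0 0 0 1; 0 -1.1 0.2 0 0 0 1; 0 -1.1 -0.1 0 0 0 1")

```text
t: 15.95
eef_pos: [0.5787, -0.2106, 0.1267]
orientation: [-0.002, 1.572, 0.014]
ft_force: [-1.3, 2.9, 3.9]
finger_gap: 0.0187
```

```bash
python3 -c "
from h import *; circ()"
```

```text
t 15.95 p [ 0.5787 -0.2106  0.1267] zaz 0.6 xdir [-0.001  0.008 -1.   ] j [-0.352  0.482 -0.107  0.986  0.007  1.209] F [-1.26  2.92  3.94] gap 0.0187
r 0.0498 az -3.6
```

Call:
jog_arm(plan="0 -0.45 -0.05 0 0 -0.2 1; 0 -0.4 -0.1 0 0 -0.2 1; 0 -0.4 -0.1 0 0 0 1; 0 -0.4 -0.15 0 0 0 1; 0 -0.4 -0.2 0 0 0 1; 0 -0.4 -0.2 0 0 0 1; 0 -0.35 -0.25 0 0 0 1; 0 -0.35 -0.25 0 0 0 1; 0 -0.3 -0.3 0 0 0 1; 0 -0.3 -0.3 0 0 0 1")

```text
t: 17.2
eef_pos: [0.5723, -0.2303, 0.1268]
orientation: [0.016, 1.544, 0.054]
ft_force: [6.4, 13.8, 2.4]
finger_gap: 0.0186
```

```bash
python3 -c "
from h import *; circ(); plan(-50,-14,10)"
```

```text
t 17.2 p [ 0.5723 -0.2303  0.1268] zaz 1.4 xdir [ 0.026  0.044 -0.999] j [-0.408  0.477 -0.116  0.972  0.051  1.139] F [ 6.44 13.78  2.37] gap 0.0186
r 0.0489 az -27.8
t 17.2 p [ 0.5723 -0.2303  0.1268] zaz 1.4 xdir [ 0.026  0.044 -0.999] j [-0.408  0.477 -0.116  0.972  0.051  1.139] F [ 6.44 13.78  2.37] gap 0.0186
-0.1 -0.6 -1.0
-0.0 -0.4 -1.2
-0.0 -0.1 -1.2
-0.0 0.2 -1.2
-0.0 0.5 -1.1
0.0 0.8 -1.0
0.0 1.0 -0.7
0.0 1.1 -0.5
0.0 1.2 -0.2
0.1 1.2 0.1
```

The wheel stalled at azimuth -28° with the force rising to 15 N. The pipe axis predicts the stop at -29°, so this is it. I'll straighten the tool tilt while keeping a light push against the stop, to confirm it.

Call:
jog_arm(plan="0 0 0 0 0.8 -1.3 1; 0 0 0 0 0.7 -1.2 1; 0 -0.2 -0.1 0 0 0 1; 0 -0.3 -0.15 0 0 0 1; 0 -0.3 -0.15 0 0 0 1; 0 -0.3 -0.15 0 0 0 1; 0 0 0 0 0 0 1; 0 0 0 0 0.5 -0.5 1; 0 0 0 0 0 0 1; 0 0 0 0 0 0 1")

```text
t: 18.45
eef_pos: [0.5727, -0.23, 0.1267]
orientation: [-0.014, 1.567, 0.038]
ft_force: [-1.2, 4.5, 4.1]
finger_gap: 0.0182
```

```bash
python3 -c "
from h import *; circ(); plan(-28,8,10)
from cell import env
s=env.snapshot('top');cv2.imwrite('pics/t6.png',cv2.resize(cv2.cvtColor(s['img'],cv2.COLOR_RGB2BGR)[140:230,100:390],None,fx=2.7,fy=2.7,interpolation=cv2.INTER_CUBIC))
s=env.snapshot('wrist');cv2.imwrite('pics/w6.png',cv2.cvtColor(s['img'],cv2.COLOR_RGB2BGR))
"
```

```text
t 18.45 p [ 0.5727 -0.23    0.1267] zaz 1.9 xdir [ 0.003  0.015 -1.   ] j [-0.389  0.483 -0.104  0.986  0.015  1.148] F [-1.2   4.49  4.11] gap 0.0182
r 0.0491 az -27.2
t 18.45 p [ 0.5727 -0.23    0.1267] zaz 1.9 xdir [ 0.003  0.015 -1.   ] j [-0.389  0.483 -0.104  0.986  0.015  1.148] F [-1.2   4.49  4.11] gap 0.0182
0.0 0.6 0.3
0.0 0.7 0.2
0.0 0.7 0.1
0.0 0.7 0.0
0.0 0.7 -0.1
0.0 0.7 -0.2
0.0 0.6 -0.3
0.0 0.6 -0.3
0.0 0.5 -0.4
0.0 0.5 -0.5
```

View pics/t6.png

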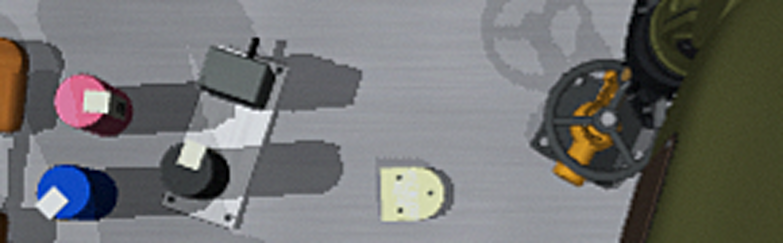

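View pics/w6.png

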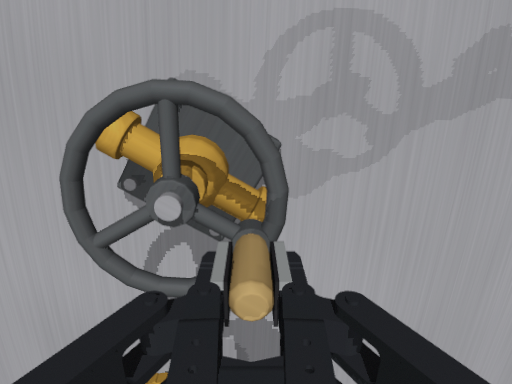

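The wrist view confirms it: the handle stands over the pipe axis (its own +x side) and the wheel would not go further. The stop reference is TCP (0.5727, -0.230), azimuth -27.5°. Now I'll open counter-clockwise for 720°.

```bash
python3 -c "
from h import *; plan(-27.5,13,10)"
```

```text
t 18.55 p [ 0.5727 -0.23    0.1267] zaz 1.9 xdir [ 0.003  0.015 -1.   ] j [-0.389  0.483 -0.104  0.986  0.015  1.148] F [-0.1   3.62  4.48] gap 0.0187
0.0 1.0 0.4
0.0 1.1 0.2
0.0 1.1 -0.1
0.0 1.1 -0.3
0.0 1.0 -0.6
0.0 0.8 -0.8
0.0 0.6 -0.9
0.0 0.4 -1.1
-0.0 0.2 -1.1
-0.0 -0.1 -1.1
```

Call:
jog_arm(plan="0 1.0 0.4 0.5 0 -0.4 1; 0 1.1 0.2 0.5 0 -0.4 1; 0 1.1 -0.1 0.5 0 0 1; 0 1.1 -0.3 0.4 0 0 1; 0 1.0 -0.6 0 0 0 1; 0 0.8 -0.8 0 0 0 1; 0 0.6 -0.9 0 0 0 1; 0 0.4 -1.1 0 0 0 1; 0 0.2 -1.1 0 0 0 1; 0 -0.1 -1.1 0 0 0 1")

```text
t: 19.8
eef_pos: [0.5179, -0.1568, 0.1267]
orientation: [-0.004, 1.561, -0.01]
ft_force: [3.9, -3.1, 0.1]
finger_gap: 0.0187
```

```bash
python3 -c "
from h import *; circ(); plan(100,13,10)"
```

```text
t 19.8 p [ 0.5179 -0.1568  0.1267] zaz -0.2 xdir [ 0.01  -0.009 -1.   ] j [-0.291  0.354 -0.32   0.885 -0.006  1.284] F [ 3.91 -3.09  0.14] gap 0.0187
r 0.0519 az 102.4
t 19.8 p [ 0.5179 -0.1568  0.1267] zaz -0.2 xdir [ 0.01  -0.009 -1.   ] j [-0.291  0.354 -0.32   0.885 -0.006  1.284] F [ 3.91 -3.09  0.14] gap 0.0187
-0.0 -0.3 -1.1
-0.0 -0.6 -1.0
-0.0 -0.8 -0.8
0.0 -0.9 -0.6
0.0 -1.1 -0.4
0.0 -1.1 -0.2
0.0 -1.1 0.1
0.0 -1.1 0.3
0.0 -1.0 0.6
0.0 -0.8 0.8
```

Call:
jog_arm(plan="0 -0.3 -1.1 0 0.3 0.3 1; 0 -0.6 -1.0 0 0.3 0.2 1; 0 -0.8 -0.8 0 0 0 1; 0 -0.9 -0.6 0 0 0 1; 0 -1.1 -0.4 0 0 0 1; 0 -1.1 -0.2 0 0 0 1; 0 -1.1 0.1 0 0 0 1; 0 -1.1 0.3 0 0 0 1; 0 -1.0 0.6 0 0 0 1; 0 -0.8 0.8 0 0 0 1")

```text
t: 21.05
eef_pos: [0.494, -0.2418, 0.1267]
orientation: [0.018, 1.56, 0.015]
ft_force: [-1.5, 3.2, 6.4]
finger_gap: 0.0187
```

```bash
python3 -c "
from h import *; circ(); plan(-128,13,10)"
```

```text
t 21.05 p [ 0.494  -0.2418  0.1267] zaz -0.1 xdir [ 0.011  0.021 -1.   ] j [-0.469  0.376 -0.285  0.91   0.024  1.104] F [-1.5   3.25  6.37] gap 0.0187
r 0.049 az -135.6
t 21.05 p [ 0.494  -0.2418  0.1267] zaz -0.1 xdir [ 0.011  0.021 -1.   ] j [-0.469  0.376 -0.285  0.91   0.024  1.104] F [-1.5   3.25  6.37] gap 0.0187
-0.0 -0.6 1.0
0.0 -0.4 1.1
0.0 -0.1 1.1
0.0 0.1 1.1
0.0 0.4 1.1
0.0 0.6 0.9
0.0 0.8 0.8
0.0 1.0 0.6
0.0 1.1 0.3
0.0 1.1 0.1
```

Call:
jog_arm(plan="0 -0.7 0.9 0 0.3 -0.6 1; 0 -0.5 1.0 0 0.3 -0.6 1; 0 -0.2 1.1 0 0 0 1; 0 0 1.1 0 0 0 1; 0 0.3 1.1 0 0 0 1; 0 0.5 1.0 0 0 0 1; 0 0.7 0.9 0 0 0 1; 0 0.9 0.7 0 0 0 1; 0 1.0 0.4 0 0 0 1; 0 1.1 0.2 0 0 0 1")

```text
t: 22.3
eef_pos: [0.5756, -0.2236, 0.1267]
orientation: [-0.003, 1.578, -0.026]
ft_force: [4.9, -5.1, -1.9]
finger_gap: 0.0185
```

```bash
python3 -c "
from h import *; circ(); plan(-5,13,10)"
```

```text
t 22.3 p [ 0.5756 -0.2236  0.1267] zaz -0.8 xdir [-0.008 -0.018 -1.   ] j [-0.361  0.483 -0.106  0.984 -0.02   1.224] F [ 4.92 -5.08 -1.9 ] gap 0.0185
r 0.0493 az -19.1
t 22.3 p [ 0.5756 -0.2236  0.1267] zaz -0.8 xdir [-0.008 -0.018 -1.   ] j [-0.361  0.483 -0.106  0.984 -0.02   1.224] F [ 4.92 -5.08 -1.9 ] gap 0.0185
-0.0 1.1 -0.0
-0.0 1.1 -0.3
-0.0 1.0 -0.5
-0.0 0.9 -0.7
-0.0 0.7 -0.9
-0.0 0.4 -1.0
0.0 0.2 -1.1
0.0 -0.1 -1.1
0.0 -0.3 -1.1
0.0 -0.6 -1.0
```

One full turn is done (about 368°). Continuing.

Call:
jog_arm(plan="0 1.1 0.3 -0.4 -0.2 0.5 1; 0 1.1 0 -0.4 -0.2 0.5 1; 0 1.1 -0.2 0 0 0 1; 0 1.0 -0.4 0 0 0 1; 0 0.9 -0.6 0 0 0 1; 0 0.7 -0.8 0 0 0 1; 0 0.5 -1.0 0 0 0 1; 0 0.3 -1.1 0 0 0 1; 0 0 -1.1 0 0 0 1; 0 -0.3 -1.1 0 0 0 1")

```text
t: 23.55
eef_pos: [0.5123, -0.1585, 0.1267]
orientation: [-0.004, 1.57, -0.005]
ft_force: [3.7, -2.4, -1.8]
finger_gap: 0.0185
```

```bash
python3 -c "
from h import *; circ(); plan(108,13,10)"
```

```text
t 23.55 p [ 0.5123 -0.1585  0.1267] zaz -0.0 xdir [ 0.001 -0.006 -1.   ] j [-0.297  0.353 -0.321  0.894 -0.006  1.275] F [ 3.66 -2.45 -1.8 ] gap 0.0185
r 0.0518 az 108.8
t 23.55 p [ 0.5123 -0.1585  0.1267] zaz -0.0 xdir [ 0.001 -0.006 -1.   ] j [-0.297  0.353 -0.321  0.894 -0.006  1.275] F [ 3.66 -2.45 -1.8 ] gap 0.0185
0.0 -0.5 -1.0
0.0 -0.7 -0.9
0.0 -0.9 -0.7
0.0 -1.0 -0.5
0.0 -1.1 -0.3
0.0 -1.1 -0.0
0.0 -1.1 0.2
0.0 -1.0 0.5
0.0 -0.9 0.7
0.0 -0.7 0.9
```

Call:
jog_arm(plan="0 -0.5 -1.0 0 0 0.2 1; 0 -0.7 -0.9 0 0 0 1; 0 -0.9 -0.7 0 0 0 1; 0 -1.0 -0.5 0 0 0 1; 0 -1.1 -0.3 0 0 0 1; 0 -1.1 0 0 0 0 1; 0 -1.1 0.2 0 0 0 1; 0 -1.0 0.5 0 0 0 1; 0 -0.9 0.7 0 0 0 1; 0 -0.7 0.9 0 0 0 1")

```text
t: 24.8
eef_pos: [0.496, -0.2434, 0.1266]
orientation: [0.015, 1.57, 0.019]
ft_force: [-2.4, 1.0, 7.5]
finger_gap: 0.019
```

```bash
python3 -c "
from h import *; circ(); plan(-129,10,10)"
```

```text
t 24.8 p [ 0.496  -0.2434  0.1266] zaz 0.1 xdir [ 0.001  0.021 -1.   ] j [-0.467  0.386 -0.269  0.925  0.019  1.101] F [-2.35  0.96  7.46] gap 0.019
r 0.0488 az -132.6
t 24.8 p [ 0.496  -0.2434  0.1266] zaz 0.1 xdir [ 0.001  0.021 -1.   ] j [-0.467  0.386 -0.269  0.925  0.019  1.101] F [-2.35  0.96  7.46] gap 0.019
-0.0 -0.5 0.7
-0.0 -0.4 0.8
-0.0 -0.2 0.8
-0.0 -0.1 0.9
0.0 0.1 0.9
0.0 0.2 0.8
0.0 0.4 0.8
0.0 0.5 0.7
0.0 0.6 0.6
0.0 0.7 0.5
```

Call:
jog_arm(plan="0 -0.5 0.7 0 0 -0.6 1; 0 -0.4 0.8 0 0 -0.5 1; 0 -0.3 0.8 0 0 0 1; 0 -0.1 0.9 0 0 0 1; 0 0 0.9 0 0 0 1; 0 0.2 0.85 0 0 0 1; 0 0.3 0.8 0 0 0 1; 0 0.5 0.7 0 0 0 1; 0 0.5 0.6 0 0 0 1; 0 0 0 0 0 0 1")

```text
t: 26.05
eef_pos: [0.5533, -0.2496, 0.1267]
orientation: [0.001, 1.595, -0.011]
ft_force: [2.2, 1.5, 1.0]
finger_gap: 0.0191
```

```bash
python3 -c "
from h import *; circ(); to([.5727,-.230,.1267])"
```

```text
t 26.05 p [ 0.5533 -0.2496  0.1267] zaz -0.4 xdir [-0.024 -0.006 -1.   ] j [-0.416  0.479 -0.113  0.999 -0.015  1.162] F [2.25 1.48 1.04] gap 0.0191
r 0.0486 az -60.0
t 26.05 p [ 0.5533 -0.2496  0.1267] zaz -0.4 xdir [-0.024 -0.006 -1.   ] j [-0.416  0.479 -0.113  0.999 -0.015  1.162] F [2.25 1.48 1.04] gap 0.0191
delta tool cm [-0.06  1.97  1.92]
```

Call:
jog_arm(plan="0 0.3 0.5 0 -0.5 0.3 1; 0 0.35 0.4 0 -0.5 0 1; 0 0.4 0.4 0 -0.4 0 1; 0 0.45 0.35 0 0 0 1; 0 0.4 0.25 0 0 0 1; 0 0 0 0 0 0 1; 0 0 0 0 0 0 1; 0 0 0 0 0 0 1; 0 0 0 0 0 0 1; 0 0 0 0 0 0 1")

```text
t: 27.3
eef_pos: [0.5719, -0.2313, 0.1267]
orientation: [0.004, 1.572, -0.01]
ft_force: [1.6, -2.3, 3.3]
finger_gap: 0.0185
```

```bash
python3 -c "
from h import *; circ(); to([.5727,-.230,.1267])"
```

```text
t 27.3 p [ 0.5719 -0.2313  0.1267] zaz -0.5 xdir [-0.001 -0.004 -1.   ] j [-0.382  0.481 -0.109  0.981 -0.004  1.197] F [ 1.65 -2.29  3.31] gap 0.0185
r 0.049 az -29.0
t 27.3 p [ 0.5719 -0.2313  0.1267] zaz -0.5 xdir [-0.001 -0.004 -1.   ] j [-0.382  0.481 -0.109  0.981 -0.004  1.197] F [ 1.65 -2.29  3.31] gap 0.0185
delta tool cm [-0.    0.13  0.08]
```

I'm within about 1.5 mm of the stop reference, two turns on. I'll check stillness, the wheel and the can.

```bash
python3 -c "
from h import *
from cell import env
for i in range(4):
  s=env.snapshot('wrist'); circ()
cv2.imwrite('pics/w7.png',cv2.cvtColor(s['img'],cv2.COLOR_RGB2BGR))
s=env.snapshot('top');im=cv2.cvtColor(s['img'],cv2.COLOR_RGB2BGR)
cv2.imwrite('pics/t7c.png',cv2.resize(im[145:225,110:220],None,fx=7,fy=7,interpolation=cv2.INTER_CUBIC))
cv2.imwrite('pics/t7.png',im)
print(env.get_obs()['joint_vel'])
"
```

```text
t 27.35 p [ 0.5718 -0.2313  0.1267] zaz -0.5 xdir [-0.001 -0.004 -1.   ] j [-0.382  0.481 -0.109  0.981 -0.004  1.197] F [ 2.24 -3.52  2.06] gap 0.0183
r 0.049 az -29.0
t 27.4 p [ 0.5719 -0.2313  0.1267] zaz -0.5 xdir [-0.001 -0.004 -1.   ] j [-0.382  0.481 -0.109  0.981 -0.004  1.197] F [ 1.39 -2.66  3.26] gap 0.0184
r 0.049 az -29.0
t 27.45 p [ 0.5719 -0.2313  0.1267] zaz -0.5 xdir [-0.001 -0.004 -1.   ] j [-0.382  0.481 -0.109  0.981 -0.004  1.197] F [ 1.48 -2.68  2.97] gap 0.0186
r 0.049 az -29.0
t 27.5 p [ 0.5719 -0.2313  0.1267] zaz -0.5 xdir [-0.001 -0.004 -1.   ] j [-0.382  0.481 -0.109  0.981 -0.004  1.197] F [ 1.62 -2.95  2.28] gap 0.0183
r 0.049 az -29.0
[-4.31302582e-05 -9.16320754e-04  8.16139540e-04  3.04903635e-04
 -4.68717134e-04  2.99530098e-04]
```

View pics/w7.png

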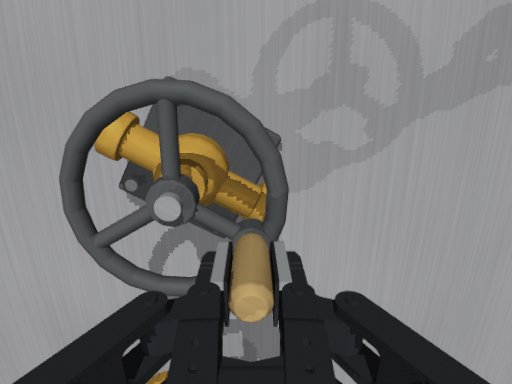

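View pics/t7c.png

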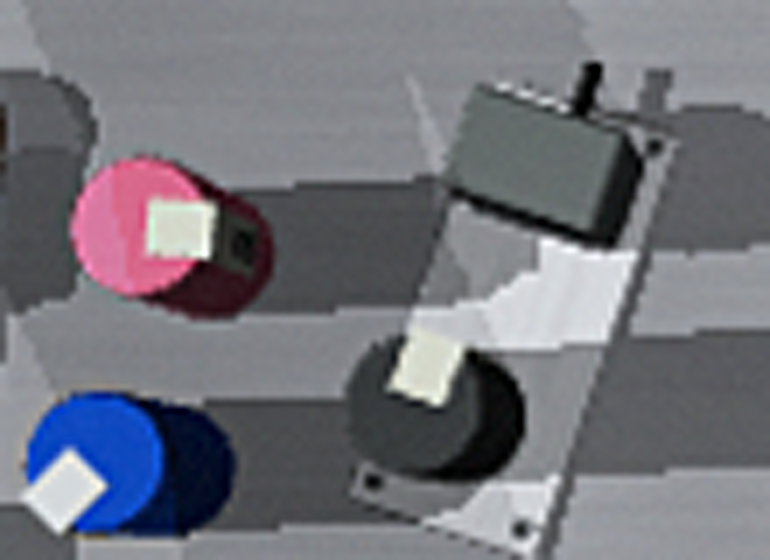

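View pics/t7.png

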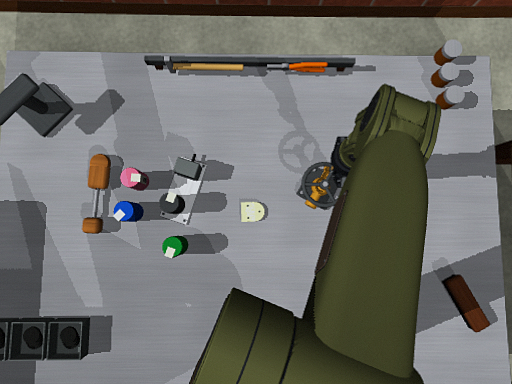

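The wheel looks the same as in the closed-stop picture, with the handle gripped at (252,290) over the pipe. The can's strip faces the block, heel cap and stretcher haven't moved, and the arm is still. Handing in.

```bash
python3 -c "
from cell import env
print(env.hand_in())"
```

```text
the job is handed in; nothing more can be done
None
```

I turned the can to face the reader, closed the valve to its stop, backed it off two full turns, and handed the job in at 27.5 s with the handle still gripped. The hand-in reported no verdict.

- **Can:** I turned it about 136° clockwise on its plate and let go. The strip points at about -20° (wrist camera) or -26° (top camera). The window lies at about -17° to -23° from the can, so either reading is well within the 17° limit. The can stands upright but ended about 8–10 mm off its spot, inside the 20 mm limit. The two cameras differ by about 3 mm on its position.
- **Handle grip:** my first grip caught only the handle's edge (12 mm gap), so I opened, re-centred and gripped again at 18.6 mm.
- **Closing:** the wheel stalled at azimuth -27.5° with the force rising to 15 N. The pipe axis predicts the stop at -29°, and the handle stood over the pipe there.
- **Two turns open:** I led the wheel 718–720° counter-clockwise, ending at azimuth -29.0°, about 1.5 mm from the stop position. That is within the 0.25 rad limit.
- **Last readings:** the arm was still, the grip was set to 50 N, and the wrist force was about 4 N. The wrist picture matched the one taken at the stop.
- **Bystanders:** the heel cap and shoe stretcher had not moved. The arm hid the tin in the last top view, but nothing went low near it.

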